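# Slide the pan stack home and snap the clip shut

### The job

With the fingertips, push the stack of aluminium pans along its wooden tray until it is fully home against the end stop, and only then push the handle of the steel spring clip over past centre so that it snaps shut over the rim of the pans. Only push: do not pick up or tip the pans, leave the jar, bowl, mug, brush, spoon and pepper mill undisturbed, and let go of everything at the end.

Things in the scene. Friction and masses are not known exactly. Their poses are not given: they have to be found in the camera images.
- dock: Fixed wooden tray, end stop and clip bracket. Origin on the counter below the middle of the stop's face; +z up, +y the way the pans slide home. Floor 6 mm thick, 184 mm wide, y -246 to +66 mm; side rails 156 mm apart, tops at 26 mm, y -242 to +8 mm. Stop y 0 to 12 mm, top at 60 mm. Steel bracket: x within 26 mm, y 13 to 58 mm, top at 94 mm.
- stop (a point): Point on the stop's face (the face towards the pans), mid width, 56 mm above the counter; axes as dock.
- pivot (a point): Clip's pivot axis, at dock (0, 30, 85) mm; the axis runs along dock x. Axes as dock.
- pans: Loose stack of three nested square aluminium pans, one piece, 0.4 to 0.8 kg, open on top. Origin under its centre, on the tray floor; axes as the dock's. Rims 150 x 150 mm, tops 50, 62 and 74 mm above its underside; walls below 132 mm square. Starts 45 to 90 mm short of the stop, 3 mm play to each rail. A push of about 2 to 8 N slides it.
- pans_lead (a point): Middle of the stack's leading (+y) rim edge, 50 mm above its underside; at home it lies at the stop point (dock y = 0).
- pans_push (a point): Middle of the stack's trailing (-y) rim edge, 50 mm above its underside (56 mm above the counter): where to push, towards dock +y.
- clip (a joint): Clip angle, rad. 0 open: handle leans 0.7 rad from upright, away from the pans (dock +y), jaw up. 1.4 shut: handle leans 0.7 over the pans, jaw level, its foot inside the pans' end rim. Stable only at 0 and 1.4: past the centre, 0.7 (handle upright), the spring snaps it to 1.4 by itself. Resists with about 0.35 N m at 0, falling to nothing at the centre.
- handle_end (a point): Centre of the cross bar at the clip handle's end, 89 mm from the pivot: steel, 12 mm thick, 34 mm long along dock x; the handle below is 22 mm wide, 7 mm thick. Open: 153 mm above the counter at dock y = +87 mm; upright: 174 mm. A level push towards dock -y with fingertips 120 mm above the counter takes it past centre.
- garlic_jar: Bystander: white ceramic jar with a lid, 88 mm across, 102 mm high, origin under its centre.
- glass_bowl: Bystander: glass bowl on a cork foot, 124 mm across, 56 mm high, origin under its centre.
- mug: Bystander: white mug, 76 mm across, 85 mm high, origin under its centre.
- brush: Bystander: kitchen brush with a black handle and a flat dark head, lying flat, origin under its middle.
- salt_spoon: Bystander: wooden spoon lying flat, origin under its middle.
- pepper_mill: Bystander: dark wooden pepper mill, 54 mm across, 125 mm high, origin under its centre.
Mind the look-alikes: they are no part of the job. Leave any blue or pink look-alike of the pans alone.

How it is judged (in metres and radians):
On the way, in this order (a step that is already met when the one before it is completed fails the run):
1. the stack is home against the stop (y of pans_lead in the frame of stop above -0.006 m and z of pans_lead in the frame of stop below 0.006 m and value of joint clip below 0.3 rad), for 0.2 s.
2. the clip has snapped shut (y of pans_lead in the frame of stop above -0.006 m and z of pans_lead in the frame of stop below 0.006 m and value of joint clip above 1.3 rad), for 0.2 s.
At the end, for the whole second after the job is handed in: The stack's leading rim is within 6 mm of the stop and the stack flat on the tray at rest, the clip is at 1.3 rad or more, bystanders within 30 mm of where they stood and upright (all of step 2 and angle between pans's own z axis and vertical below 0.05 rad and linear speed of pans below 0.01 m/s); the robot touches nothing.
It fails at once if the pans are lifted (over 12 mm) or tipped (z of pans in the frame of dock above 0.018 m or angle between pans's own z axis and vertical above 0.15 rad).
It fails at once if a bystander is moved more than 30 mm or an upright one tipped (distance of any of garlic_jar, glass_bowl, mug, brush, salt_spoon, pepper_mill from where it was at the start of the episode above 0.03 m or angle between any of garlic_jar, glass_bowl, mug, pepper_mill's own z axis and vertical above 0.3 rad).
It also fails if it takes over 43 s, if anything falls off the work surface, if the arm or the gripper's body presses on something with over 40 N, if the wrist force passes 120 N, or if a joint passes its speed limit or range.

### The arm

A 6-joint arm with a two-finger parallel gripper is mounted at the origin on the work surface. World frame = base frame: x ahead of the robot, y to its left, z up, the work surface at z = 0. Lengths are in mm, angles in degrees, forces in N, time in s.
With the tool pointing down it reaches from about 300 to 775 mm from the base axis. Payload 14.6 kg.
Tool frame: the origin (TCP) lies between the finger pads; the fingertips stand manip.tcp_to_tips ahead of it and the grasp point (between the pads) lies 6 mm ahead of it (manip.tcp_to_tips is the distance from the TCP to the fingertips, in mm); z points along the fingers, y is the direction in which the jaws open and shut (so a half turn about z gives the same grasp; the last joint's range is limited). The gripper opens to 85 mm and grips with 20 to 120 N. Pads are 22 mm wide; open, the fingers measure 114 mm over their backs; the gripper's body (76 mm by 85 mm) begins 54 mm behind the grasp point. The pads swing forward as they close: fully open they stand 13 mm farther back than shut.
Start: joints at [-71.597, 17.183, 87.147, -0, 75.671, -3.816], TCP at [207.976, -509.152, 256.281] pointing down, gripper open.
Joint ranges: [-173.82, 173.82], [-45.26, 126.66], [13.44, 144.39], [-59.66, 239.66], [0, 175.72], [-146.38, 146.38]. Speed limits (degrees/s): [127.2, 127.2, 147.25, 180, 180, 180].

### API

Orientations are given as [roll, pitch, yaw] about the fixed x, y, z axes, in that order (R = Rz(yaw) Ry(pitch) Rx(roll)).
In Python, from station import manip gives the robot as it stands.
- The arm moves only by the tool jog_arm, never from a script. Its argument "rows" is a list of rows, each an object with "offset": the shift along the tool's x, y, z in mm, a list of three; "rotation": the turn, a rotation vector about the tool's x, y, z in rad, a list of three. In form: [{"offset": [x, y, z], "rotation": [ax, ay, az]}, ...]. A call has 1 to 20 rows; each row is the pose to reach, as a shift and turn from the pose measured when the call began, along the tool's axes at that moment; what a row does not reach only later rows make up. A row lasts 1/12 s, in which the tool goes at most 41.7 mm and 7.16 degrees, less where a joint would pass 70% of its speed; a pose out of reach is approached as far as the arm can. A call with a gripper value outside its range is refused whole. "fingers" is the finger opening in mm, from 0 to 85.4, set as the call begins (left out, the last holds). The fingers move at their own pace and stop on an object; the grip force is fixed at half the most. Time passes only in rows, so rows that repeat a pose let the fingers close. It gives the time, the measured TCP pose, the force and the opening at its end, in the units of the state.
- manip.read_state(): the state, without advancing time (a new reading comes with each control period).
- manip.grab_frame(name): name is "side" or "top"; returns the picture (384x512x3 uint8, blue, green, red); there is no depth.
- manip.get_calibration(name): a dict with "fov_y" (degrees; the focal length in pixels is half the picture's height over the tangent of half this angle, whatever the lens; pixels are square), "cx", "cy" (the principal point, pixels), "world_from_camera" (4x4, takes a point from camera to world coordinates). Camera axes: x right, y down, z forward; pixel columns grow to the right and rows downward; lengths in mm; the calibration is good to about 2 mm. A picture is of the moment at which its call begins. get_calibration takes no time and is no camera call.
- manip.hand_in(): hands the job in, once; it reports no verdict.
The state is a dict: "time": time; "joint_positions": joint angles; "joint_velocities": joint speeds; "tau": joint torques, N m; "tool_pos": TCP position; "eef_rot": TCP orientation; "contact_force": force on the tool from outside, world axes, zero at the start; "moment": the same for the moment, N m; "opening": finger opening in mm.
Only numpy, scipy, OpenCV 4.12 (cv2) and the standard library are available. Lean on these libraries where they do the work, as an engineer would, in place of code of your own. Each camera call takes 0.05 s, during which the arm holds its last target.

## Working session

There is one attempt and no reset: what is moved stays moved. The work goes in short steps, Python scripts to look and compute and a tool call to move; the robot and the scene stay as the last step left them, time stands still between calls to the robot, and variables do not carry over. Pictures are saved under pics/ and viewed, and the job is handed in when it is done.

Besides the shell and the picture viewer there is one more tool, called after "Emit:" by a JSON object that holds its "method" and its "body". jog_arm: Moves the arm, as the interface text tells. Its arguments: {"type":"object","properties":{"rows":{"type":"array","items":{"type":"object","properties":{"offset":{"type":"array","items":{"type":"number"}},"rotation":{"type":"array","items":{"type":"number"}}}}},"fingers":{"type":"number"}},"required":["rows"]}

```bash
ls; mkdir -p pics; python3 - <<'E'
from station import manip
import cv2,numpy as np
np.set_printoptions(suppress=True,precision=4)
print(manip.tcp_to_tips); print(manip.read_state())
for n in("side","top"):
    cv2.imwrite(f"pics/{n}0.png",manip.grab_frame(n)); c=manip.get_calibration(n);print(c)
E
```

```text
pics
25.0
{'time': 0.0, 'joint_positions': array([-71.5969,  17.2183,  87.1828,   0.001 ,  75.6709,  -3.8131]), 'joint_velocities': array([-0.0429, -0.0563,  0.0498, -0.0646,  0.0423,  0.0259]), 'tau': array([  0.    , -54.3502, -36.1795,  -0.0001,   0.0041,  -0.    ]), 'tool_pos': array([ 207.9118, -508.9495,  255.6772]), 'eef_rot': array([-179.9282,   -0.0058,   22.2159]), 'contact_force': array([ 0.1503, -0.2059,  0.3277]), 'moment': array([0.0163, 0.0246, 0.017 ]), 'opening': 85.54746529693985}
{'fov_y': 47.242739477513055, 'cx': 260.80377028487067, 'cy': 188.89274267000587, 'world_from_camera': array([[ -0.9839,  -0.137 ,   0.1147, 394.922 ],
       [ -0.1777,   0.6868,  -0.7048, 875.335 ],
       [  0.0178,  -0.7139,  -0.7   , 936.4514],
       [  0.    ,   0.    ,   0.    ,   1.    ]])}
{'fov_y': 46.73376443761571, 'cx': 262.8727761757252, 'cy': 190.11272009242973, 'world_from_camera': array([[   0.0062,   -0.9923,    0.1235,  399.0465],
       [  -0.9998,   -0.0036,    0.0212,   21.1579],
       [  -0.0206,   -0.1236,   -0.9921, 1228.1277],
       [   0.    ,    0.    ,    0.    ,    1.    ]])}
```

View pics/side0.png

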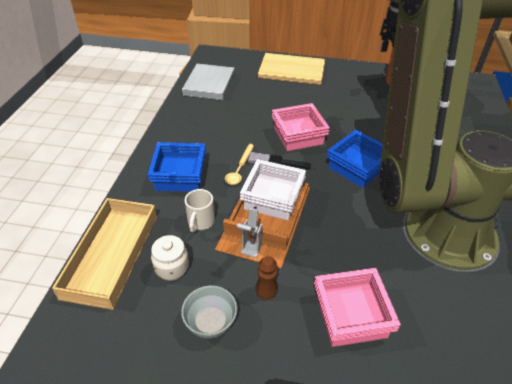

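View pics/top0.png

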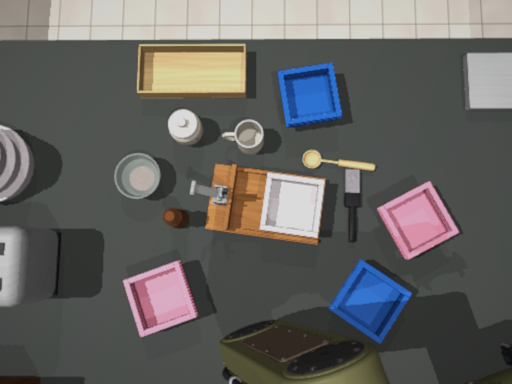

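The top view shows the tray at about (208–326, 165–243). The stop and clip are at its left end, near column 220, and the pans are at about (262–325, 172–237). The brush is just beyond the trailing end, at (352, 170–240). I'll zoom in to fit the pose.

```bash
python3 - <<'E'
import cv2
t=cv2.imread("pics/top0.png")[150:255,155:380]
cv2.imwrite("pics/topz.png",cv2.resize(t,None,fx=3.5,fy=3.5,interpolation=cv2.INTER_CUBIC))
t=cv2.imread("pics/side0.png")[135:310,180:320]
cv2.imwrite("pics/sidez.png",cv2.resize(t,None,fx=3.4,fy=3.4,interpolation=cv2.INTER_CUBIC))
E
```

```text
(no output)
```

View pics/topz.png

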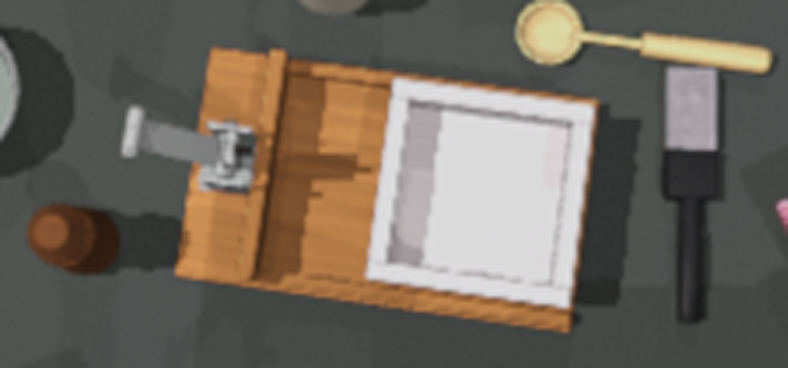

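View pics/sidez.png

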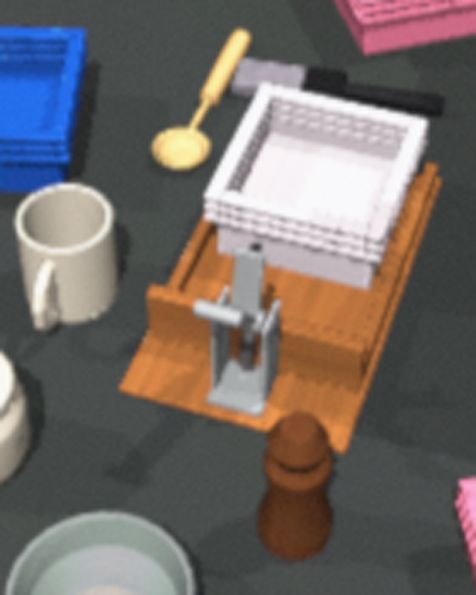

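```bash
cat > h.py <<'E'
import numpy as np, cv2
from station import manip
np.set_printoptions(suppress=True,precision=2)
def proj(n,P):
    c=manip.get_calibration(n);f=192/np.tan(np.radians(c["fov_y"])/2)
    T=np.linalg.inv(c["world_from_camera"]);p=T[:3,:3]@P+T[:3,3]
    return np.array([c["cx"]+f*p[0]/p[2],c["cy"]+f*p[1]/p[2]])
def dock(q,p):
    a=q[2];return np.array([q[0]+np.cos(a)*p[0]-np.sin(a)*p[1],q[1]+np.sin(a)*p[0]+np.cos(a)*p[1],p[2]])
E
python3 - <<'E'
from h import *
from scipy.optimize import least_squares
L='L';B='B'
T=[((92,66,6),(210,48)),((-92,66,6),(177,276)),((0,87,153),(132,132)),((75,L,80),(395,78)),((-75,L,80),(366,277)),((75,B,80),(598,99)),((-75,B,80),(571,306))]
S=[((92,66,6),(121,388)),((-92,66,6),(345,450)),((0,87,153),(225,312)),((75,L,80),(207,200)),((-75,L,80),(382,243)),((75,B,80),(265,85)),((-75,B,80),(428,120))]
obs=[("top",p,(155+(x+.5)/3.5-.5,150+(y+.5)/3.5-.5)) for p,(x,y) in T]+[("side",p,(180+(x+.5)/3.4-.5,135+(y+.5)/3.4-.5)) for p,(x,y) in S]
def res(q):
    r=[]
    for n,p,uv in obs:
        y={'L':-q[3],'B':-q[3]-150}.get(p[1],p[1]); x=p[0]+(q[4] if p[1] in('L','B') else 0)
        r.append(proj(n,dock(q,(x,y,p[2])))-np.array(uv))
    return np.array(r).ravel()
s=least_squares(res,[400,100,0,70,0],loss='soft_l1');q=s.x
print(q,np.degrees(q[2]));print(s.fun.reshape(-1,2))
a=q[2]
for nm,p in dict(push=(q[4],-q[3]-150,56),he=(0,87,153),stop=(0,0,56),home_push=(0,-150,56)).items():print(nm,dock(q,p))
# bystanders rough on plane
def back(n,u,v,z):
    c=manip.get_calibration(n);f=192/np.tan(np.radians(c["fov_y"])/2);M=c["world_from_camera"]
    d=M[:3,:3]@np.array([(u-c["cx"])/f,(v-c["cy"])/f,1]);return M[:3,3]+d*(z-M[2,3])/d[2]
P=back("top",168,216,125);print("mill",P,"bowl",back("top",138,176,56),"jar",back("top",182,124,100),"mug",back("top",249,136,85))
c,s_=np.cos(-a),np.sin(-a)
for P in [P,back("top",138,176,56),back("top",182,124,100),back("top",352,170,10),back("top",352,240,10)]:
    d=P[:2]-q[:2];print("dock",c*d[0]-s_*d[1],s_*d[0]+c*d[1])
E
```

```text
[526.38 130.4   -0.13  86.26   0.47] -7.58380320653843
[[-0.31 -0.06]
 [-0.99  0.1 ]
 [ 0.09  0.47]
 [-0.39  0.05]
 [-0.08  0.14]
 [-1.34  1.71]
 [-0.74 -0.08]
 [-0.11 -0.52]
 [ 0.67 -0.53]
 [-1.02 -0.26]
 [-0.56 -1.84]
 [ 0.4  -1.82]
 [-0.69 -1.37]
 [ 0.03 -0.81]]
push [ 495.66 -103.86   56.  ]
he [537.86 216.64 153.  ]
stop [526.38 130.4   56.  ]
home_push [506.58 -18.29  56.  ]
mill [470.38 281.11 125.  ] bowl [581.88 381.81  56.  ] jar [713.03 258.08 100.  ] mug [684.83  83.06  85.  ]
dock -75.39585533378508 142.00599797869208
dock 21.838370632601737 256.5334368316823
dock 168.17222057303664 151.1932247274399
dock 124.01586924479645 -315.89132018461646
dock -67.28644466072282 -337.7708244665029
```

```bash
cat >> h.py <<'E'
from scipy.spatial.transform import Rotation as Ro
Q=np.array([526.38,130.4,np.radians(-7.58)])
def off(dp,ztip,yaw=82.42):
    s=manip.read_state();p=dock(Q,(dp[0],dp[1],ztip+25));R=Ro.from_euler('xyz',s["eef_rot"],degrees=True)
    Rt=Ro.from_euler('xyz',[180,0,yaw],degrees=True)
    print("target",p,"off",R.inv().apply(p-s["tool_pos"]),"rot",(R.inv()*Rt).as_rotvec())
def where():
    s=manip.read_state();d=s["tool_pos"][:2]-Q[:2];c,n=np.cos(Q[2]),np.sin(Q[2])
    print("t",s["time"],"dock xy",c*d[0]+n*d[1],-n*d[0]+c*d[1],"ztip",s["tool_pos"][2]-25,"rot",s["eef_rot"],"F",s["contact_force"],"open",s["opening"],"J",s["joint_positions"])
E
python3 -c "
from h import *
where();off((0,-275),150);off((0,-275),44)"
```

```text
t 0.1 dock xy -231.33885946211302 -675.8027992723781 ztip 230.79653409618214 rot [-179.94   -0.     22.22] F [0.63 0.05 0.24] open 85.54356025699789 J [-71.6   17.21  87.18  -0.    75.67  -3.82]
target [ 490.1 -142.2  175. ] off [ 399.93 -232.75   81.06] rot [-0.   -0.   -1.05]
target [ 490.1 -142.2   69. ] off [ 399.92 -232.65  187.06] rot [-0.   -0.   -1.05]
```

Emit:
{"method": "jog_arm", "body": {"rows": [{"offset":[25,-15,0],"rotation":[0,0,-0.07]},{"offset":[55,-32,0],"rotation":[0,0,-0.16]},{"offset":[85,-49,0],"rotation":[0,0,-0.25]},{"offset":[115,-67,0],"rotation":[0,0,-0.34]},{"offset":[145,-84,0],"rotation":[0,0,-0.43]},{"offset":[175,-102,0],"rotation":[0,0,-0.52]},{"offset":[205,-119,0],"rotation":[0,0,-0.61]},{"offset":[235,-137,0],"rotation":[0,0,-0.7]},{"offset":[265,-154,10],"rotation":[0,0,-0.79]},{"offset":[295,-172,20],"rotation":[0,0,-0.88]},{"offset":[325,-189,30],"rotation":[0,0,-0.97]},{"offset":[355,-207,45],"rotation":[0,0,-1.05]},{"offset":[380,-221,60],"rotation":[0,0,-1.05]},{"offset":[400,-233,70],"rotation":[0,0,-1.05]},{"offset":[400,-233,80],"rotation":[0,0,-1.05]},{"offset":[400,-233,80],"rotation":[0,0,-1.05]},{"offset":[400,-233,80],"rotation":[0,0,-1.05]}], "fingers": 50}}

```text
time: 1.52
tool_pos: [489.7, -142.2, 175.7]
eef_rot: [-179.9, -0.1, 82.4]
contact_force: [-0.6, -0.1, 0.6]
opening: 50.2
```

```bash
python3 -c "
from h import *
where();off((0,-275),44)
import cv2
cv2.imwrite('pics/top1.png',cv2.resize(manip.grab_frame('top')[130:300,150:406],None,fx=3,fy=3));cv2.imwrite('pics/side1.png',manip.grab_frame('side'))"
```

```text
t 1.5167 dock xy -0.44000964151332056 -275.06123053702464 ztip 150.7170477747843 rot [-179.9    -0.06   82.39] F [-0.62 -0.12  0.57] open 50.16688750062515 J [-20.33  16.97  98.81   0.04  64.34 -12.73]
target [ 490.1 -142.2   69. ] off [ -0.05   0.63 106.72] rot [-0. -0. -0.]
```

View pics/side1.png

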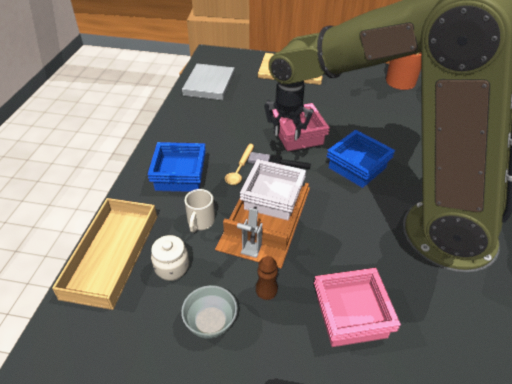

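View pics/top1.png

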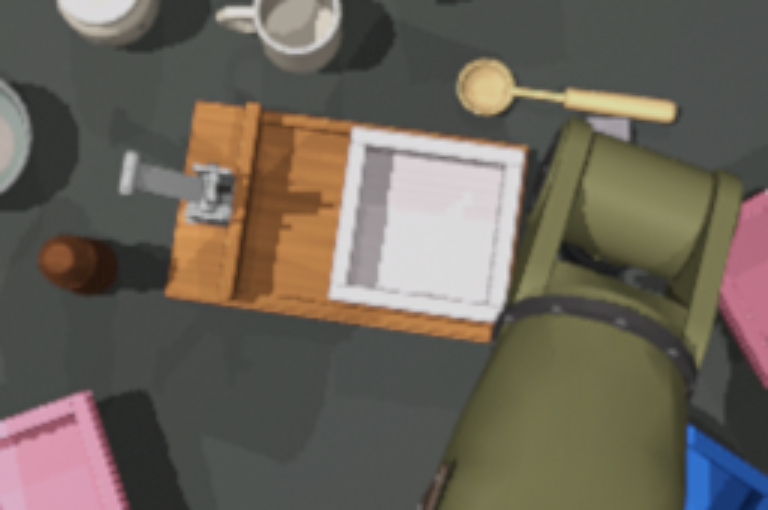

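The gripper is above and behind the pans, at about (290, 110) in the side view, clear of the brush. I'll go down, then push slowly.

Emit:
{"method": "jog_arm", "body": {"rows": [{"offset":[0,0,15]},{"offset":[0,0,40]},{"offset":[0,0,65]},{"offset":[0,0,90]},{"offset":[0,0,104]},{"offset":[0,0,106]},{"offset":[0,0,106]},{"offset":[5,0,106]},{"offset":[10,0,106]},{"offset":[15,0,106]},{"offset":[20,0,106]},{"offset":[25,0,106]},{"offset":[30,0,106]},{"offset":[35,0,106]},{"offset":[40,0,106]}]}}

```text
$.rows[0]: bad value
```

```bash
python3 -c "
from h import *
where()
import cv2
cv2.imwrite('pics/top2.png',cv2.resize(manip.grab_frame('top')[130:300,150:406],None,fx=3,fy=3));cv2.imwrite('pics/side2.png',cv2.resize(manip.grab_frame('side')[60:310,160:380],None,fx=2.4,fy=2.4))"
```

```text
t 1.6167 dock xy -0.15218059068766365 -275.6101862646914 ztip 151.7019284964535 rot [179.99  -0.04  82.32] F [-0.1  -0.55 -0.8 ] open 49.93185971496502 J [-20.38  16.89  98.77   0.05  64.34 -12.72]
```

View pics/side2.png

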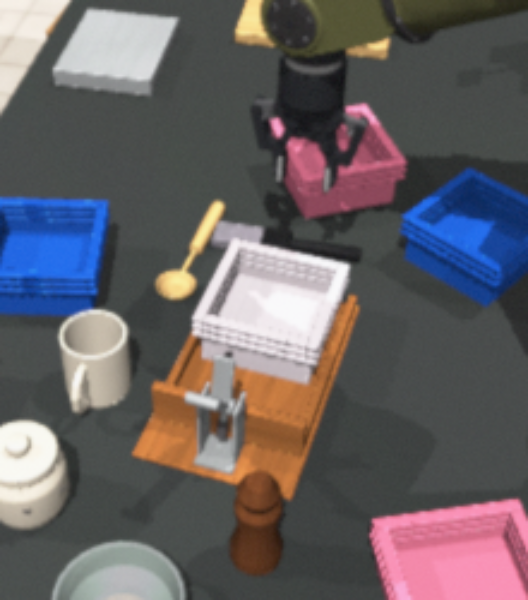

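View pics/top2.png

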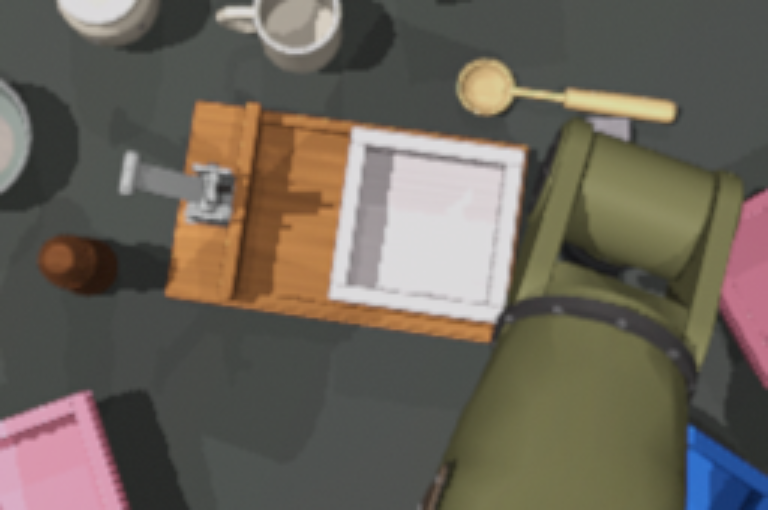

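The call was refused because each row also needs a rotation. Nothing has moved, so I'll resend it with zero rotations.

Emit:
{"method": "jog_arm", "body": {"rows": [{"offset":[0,0,15],"rotation":[0,0,0]},{"offset":[0,0,40],"rotation":[0,0,0]},{"offset":[0,0,65],"rotation":[0,0,0]},{"offset":[0,0,90],"rotation":[0,0,0]},{"offset":[0,0,104],"rotation":[0,0,0]},{"offset":[0,0,106],"rotation":[0,0,0]},{"offset":[0,0,106],"rotation":[0,0,0]},{"offset":[5,0,106],"rotation":[0,0,0]},{"offset":[10,0,106],"rotation":[0,0,0]},{"offset":[15,0,106],"rotation":[0,0,0]},{"offset":[20,0,106],"rotation":[0,0,0]},{"offset":[25,0,106],"rotation":[0,0,0]},{"offset":[30,0,106],"rotation":[0,0,0]},{"offset":[35,0,106],"rotation":[0,0,0]},{"offset":[40,0,106],"rotation":[0,0,0]}]}}

```text
time: 2.97
tool_pos: [495.6, -102.8, 71.1]
eef_rot: [179.9, -0.0, 82.3]
contact_force: [-0.7, -4.9, 2.4]
opening: 49.8
```

```bash
python3 -c "
from h import *
where()
import cv2
cv2.imwrite('pics/side3.png',cv2.resize(manip.grab_frame('side')[60:310,160:380],None,fx=2.4,fy=2.4))"
```

```text
t 2.9667 dock xy 0.2676547924529835 -235.2531301434088 ztip 46.09979077423834 rot [179.93  -0.01  82.32] F [-0.66 -4.86  2.39] open 49.76166135463347 J [-15.88  25.47 103.51   0.02  50.95  -8.2 ]
```

View pics/side3.png

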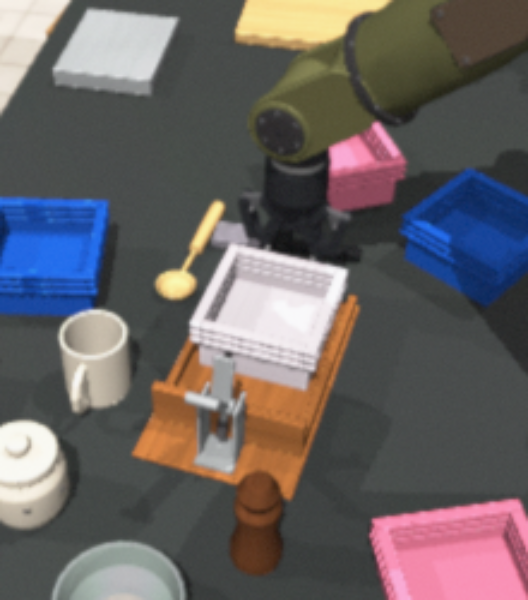

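The fingers touch the trailing rim and the stack is sliding at about 5 N. I'll keep going.

Emit:
{"method": "jog_arm", "body": {"rows": [{"offset":[6,0,0],"rotation":[0,0,0]},{"offset":[12,0,0],"rotation":[0,0,0]},{"offset":[18,0,0],"rotation":[0,0,0]},{"offset":[24,0,0],"rotation":[0,0,0]},{"offset":[30,0,0],"rotation":[0,0,0]},{"offset":[36,0,0],"rotation":[0,0,0]},{"offset":[42,0,0],"rotation":[0,0,0]},{"offset":[48,0,0],"rotation":[0,0,0]},{"offset":[53,0,0],"rotation":[0,0,0]},{"offset":[57,0,0],"rotation":[0,0,0]},{"offset":[60,0,0],"rotation":[0,0,0]},{"offset":[62,0,0],"rotation":[0,0,0]}]}}

```text
time: 4.02
tool_pos: [503.9, -40.3, 71.0]
eef_rot: [179.9, -0.0, 82.3]
contact_force: [-0.1, -2.6, -2.3]
opening: 49.9
```

```bash
python3 -c "
from h import *
where()
import cv2
cv2.imwrite('pics/side4.png',cv2.resize(manip.grab_frame('side')[130:310,180:340],None,fx=3.3,fy=3.3))"
```

```text
t 4.0167 dock xy 0.24407167438116772 -172.12512934228258 ztip 45.980582215535975 rot [179.95  -0.03  82.34] F [-0.13 -2.55 -2.3 ] open 49.88785770215209 J [ -8.73  25.42 103.6    0.05  50.93  -1.1 ]
```

View pics/side4.png

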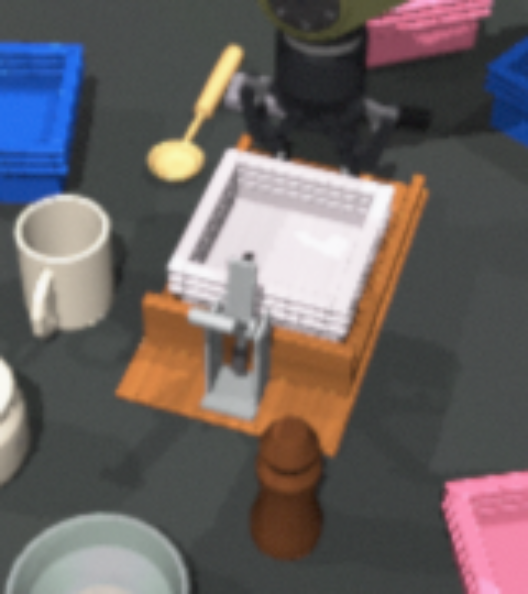

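The stack's leading rim is about 10 mm short of the stop, with the jaw above it. I'll creep forward until the force rises.

Emit:
{"method": "jog_arm", "body": {"rows": [{"offset":[2,0,0],"rotation":[0,0,0]},{"offset":[4,0,0],"rotation":[0,0,0]},{"offset":[6,0,0],"rotation":[0,0,0]},{"offset":[8,0,0],"rotation":[0,0,0]},{"offset":[8,0,0],"rotation":[0,0,0]}]}}

```text
time: 4.48
tool_pos: [505.1, -31.8, 71.0]
eef_rot: [179.9, -0.1, 82.3]
contact_force: [-0.2, 0.8, 0.4]
opening: 50.3
```

```bash
python3 -c "
from h import *
where()"
```

```text
t 4.4833 dock xy 0.25995558066334823 -163.6182870523054 ztip 46.01279357190023 rot [179.95  -0.06  82.34] F [-0.22  0.76  0.35] open 50.31685919363609 J [ -7.78  25.47 103.52   0.07  50.96  -0.17]
```

Emit:
{"method": "jog_arm", "body": {"rows": [{"offset":[1,0,0],"rotation":[0,0,0]},{"offset":[2,0,0],"rotation":[0,0,0]},{"offset":[3,0,0],"rotation":[0,0,0]},{"offset":[3,0,0],"rotation":[0,0,0]}]}}

```text
time: 4.82
tool_pos: [505.5, -28.7, 71.0]
eef_rot: [179.9, -0.1, 82.3]
contact_force: [-1.2, -1.3, 0.1]
opening: 50.2
```

```bash
python3 -c "
from h import *
where()
import cv2
cv2.imwrite('pics/side5.png',cv2.resize(manip.grab_frame('side')[130:310,180:340],None,fx=3.3,fy=3.3))"
```

```text
t 4.8167 dock xy 0.2653970400609147 -160.4684545472178 ztip 45.99518839971209 rot [179.95  -0.06  82.35] F [-1.22 -1.3   0.06] open 50.1930563258295 J [ -7.42  25.5  103.48   0.07  50.96   0.18]
```

View pics/side5.png

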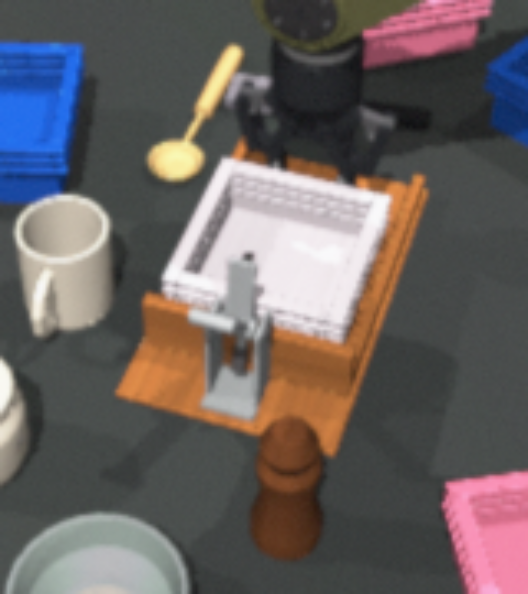

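Emit:
{"method": "jog_arm", "body": {"rows": [{"offset":[1,0,0],"rotation":[0,0,0]},{"offset":[2,0,0],"rotation":[0,0,0]},{"offset":[3,0,0],"rotation":[0,0,0]},{"offset":[3,0,0],"rotation":[0,0,0]}]}}

```text
time: 5.2
tool_pos: [505.4, -28.0, 71.0]
eef_rot: [180.0, 0.1, 82.3]
contact_force: [-6.8, -25.2, 2.6]
opening: 49.9
```

```bash
python3 -c "
from h import *
where()"
```

```text
t 5.2 dock xy 0.09697943441863899 -159.7514955742645 ztip 46.02963621166657 rot [179.99   0.14  82.32] F [ -6.82 -25.22   2.62] open 49.882558022215434 J [ -7.25  25.51 103.46  -0.18  51.02   0.54]
```

The arm stalled with the force up to 26 N, so the stack is against the stop. I'll back off and lift clear, closing the fingers once they are off the pans.

Emit:
{"method": "jog_arm", "body": {"rows": [{"offset":[-5,0,0],"rotation":[0,0,0]},{"offset":[-15,0,0],"rotation":[0,0,0]},{"offset":[-28,0,0],"rotation":[0,0,0]},{"offset":[-30,0,-10],"rotation":[0,0,0]},{"offset":[-30,0,-40],"rotation":[0,0,0]},{"offset":[-30,0,-75],"rotation":[0,0,0]},{"offset":[-30,0,-110],"rotation":[0,0,0]},{"offset":[-30,0,-145],"rotation":[0,0,0]},{"offset":[-30,0,-175],"rotation":[0,0,0]},{"offset":[-30,0,-180],"rotation":[0,0,0]},{"offset":[-30,0,-180],"rotation":[0,0,0]}]}}

```text
time: 6.12
tool_pos: [502.0, -57.1, 253.8]
eef_rot: [179.7, 0.1, 82.3]
contact_force: [-0.7, -0.1, -0.6]
opening: 50.3
```

```bash
python3 -c "
from h import *
where();off((0,135),225);off((0,135),122)
import cv2
cv2.imwrite('pics/side6.png',cv2.resize(manip.grab_frame('side')[130:310,180:340],None,fx=3.3,fy=3.3))
t=manip.grab_frame('top');cv2.imwrite('pics/top6.png',cv2.resize(t[150:255,155:380],None,fx=3.5,fy=3.5,interpolation=cv2.INTER_CUBIC))
for x in(75,-75):
  for y in(0,-150):
    print(x,y,(proj('top',dock(Q,(x,y,80)))-[155,150]+.5)*3.5,(proj('side',dock(Q,(x,y,80)))-[180,130]+.5)*3.3)"
```

```text
t 6.1167 dock xy 0.5141983376452259 -189.06504529051858 ztip 228.78477074246624 rot [179.73   0.13  82.33] F [-0.65 -0.07 -0.61] open 50.28830380760516 J [-10.59  11.45  94.65  -0.12  73.63  -2.89]
target [544.19 264.22 250.  ] off [324.07  -1.02   3.05] rot [ 0.  0. -0.]
target [544.19 264.22 147.  ] off [324.3   -1.51 106.05] rot [ 0.  0. -0.]
75 0 [280.06  63.97] [163.49 277.31]
75 -150 [478.66  90.63] [224.91 156.17]
-75 0 [250.47 262.53] [344.61 323.3 ]
-75 -150 [452.03 290.58] [392.44 195.27]
```

View pics/top6.png

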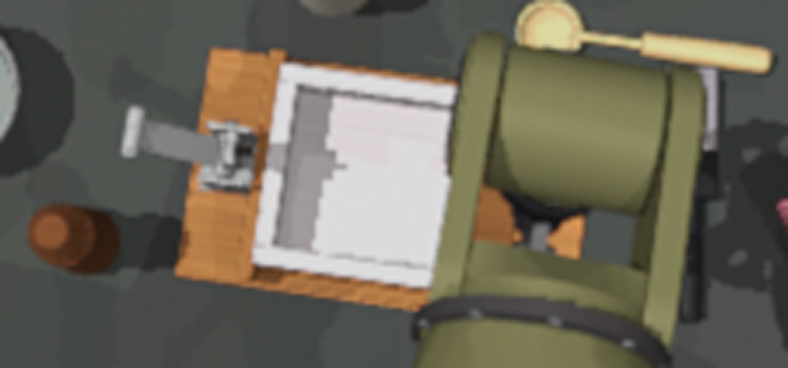

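View pics/side6.png

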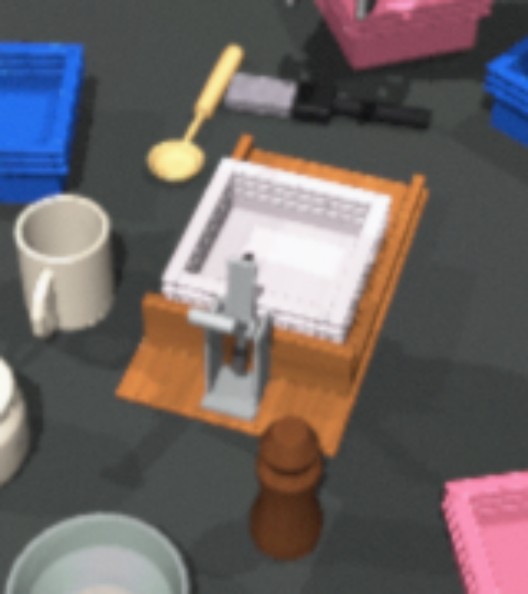

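The pans' leading corners in the top zoom, at about (282, 64) and (253, 262), match the predicted home pose to within 1 mm. The clip is still open. Next I'll close the fingers and go over the clip to its far side.

Emit:
{"method": "jog_arm", "body": {"rows": [{"offset":[15,0,0],"rotation":[0,0,0]},{"offset":[40,0,0],"rotation":[0,0,0]},{"offset":[70,0,0],"rotation":[0,0,0]},{"offset":[100,0,0],"rotation":[0,0,0]},{"offset":[130,0,0],"rotation":[0,0,0]},{"offset":[160,0,0],"rotation":[0,0,0]},{"offset":[190,0,0],"rotation":[0,0,0]},{"offset":[220,0,0],"rotation":[0,0,0]},{"offset":[250,0,0],"rotation":[0,0,0]},{"offset":[280,0,0],"rotation":[0,0,0]},{"offset":[305,-1,0],"rotation":[0,0,0]},{"offset":[324,-1,2],"rotation":[0,0,0]},{"offset":[324,-1,2],"rotation":[0,0,0]},{"offset":[324,-1,2],"rotation":[0,0,0]}], "fingers": 0}}

```text
time: 7.38
tool_pos: [542.7, 264.7, 245.8]
eef_rot: [-179.8, 0.2, 82.4]
contact_force: [-0.5, -0.6, 0.2]
opening: 0.3
```

```bash
python3 -c "
from h import *
where();off((0,135),122)
import cv2
cv2.imwrite('pics/side7.png',cv2.resize(manip.grab_frame('side')[100:350,160:380],None,fx=2.4,fy=2.4))"
```

```text
t 7.3833 dock xy -1.513993313303633 135.2811254663051 ztip 220.82448733751596 rot [-179.8     0.22   82.42] F [-0.51 -0.63  0.21] open 0.28280365011578934 J [22.56 24.68 78.38 -0.09 77.21 30.16]
target [544.19 264.22 147.  ] off [ 0.09  1.86 98.82] rot [-0.  0. -0.]
```

View pics/side7.png

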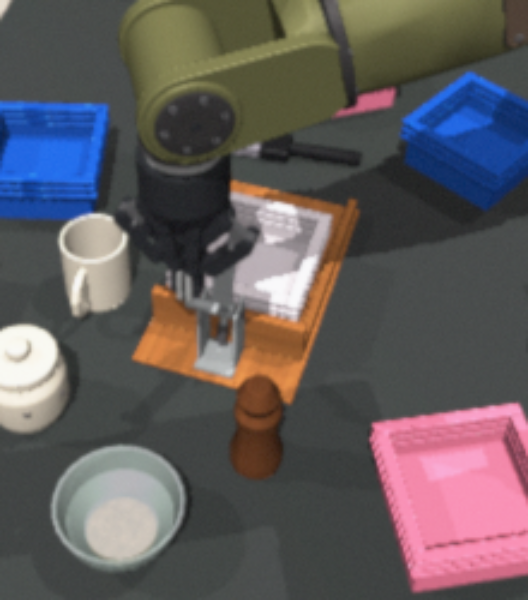

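The closed fingers stand above and beyond the crossbar, at about (180, 290) in the zoom. I'll go down to tips at about 122 mm.

Emit:
{"method": "jog_arm", "body": {"rows": [{"offset":[0,1,15],"rotation":[0,0,0]},{"offset":[0,2,40],"rotation":[0,0,0]},{"offset":[0,2,65],"rotation":[0,0,0]},{"offset":[0,2,88],"rotation":[0,0,0]},{"offset":[0,2,98],"rotation":[0,0,0]},{"offset":[0,2,99],"rotation":[0,0,0]},{"offset":[0,2,99],"rotation":[0,0,0]}]}}

```text
time: 8.02
tool_pos: [544.8, 262.8, 147.7]
eef_rot: [-179.8, 0.2, 82.3]
contact_force: [0.3, -0.0, -0.2]
opening: 0.1
```

```bash
python3 -c "
from h import *
where();off((0,45),122)
import cv2
cv2.imwrite('pics/side8.png',cv2.resize(manip.grab_frame('side')[100:350,160:380],None,fx=2.4,fy=2.4))"
```

```text
t 8.0167 dock xy 0.7847680168611753 133.6995326692704 ztip 122.72913105939583 rot [-179.83    0.21   82.31] F [ 0.31 -0.02 -0.15] open 0.06733118000017983 J [22.32 30.17 83.98 -0.1  66.1  30.05]
target [532.32 175.01 147.  ] off [-88.7   -0.62   1.06] rot [-0.  0. -0.]
```

View pics/side8.png

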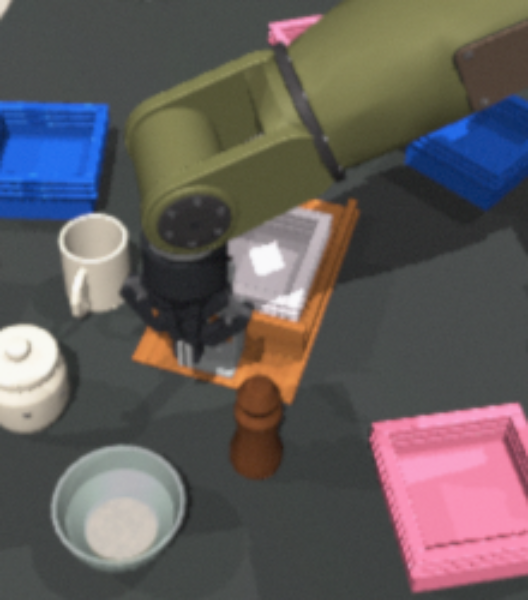

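The fingers are down behind the handle and clear of the mill and bowl. I'll push towards dock -y.

Emit:
{"method": "jog_arm", "body": {"rows": [{"offset":[-8,0,0],"rotation":[0,0,0]},{"offset":[-16,0,0],"rotation":[0,0,0]},{"offset":[-22,0,0],"rotation":[0,0,0]},{"offset":[-28,0,0],"rotation":[0,0,0]},{"offset":[-34,0,0],"rotation":[0,0,0]},{"offset":[-40,0,0],"rotation":[0,0,0]},{"offset":[-46,0,0],"rotation":[0,0,0]},{"offset":[-52,0,0],"rotation":[0,0,0]},{"offset":[-58,0,0],"rotation":[0,0,0]},{"offset":[-64,0,0],"rotation":[0,0,0]},{"offset":[-70,0,0],"rotation":[0,0,0]}]}}

```text
time: 8.98
tool_pos: [535.6, 193.1, 148.8]
eef_rot: [-179.9, 0.2, 82.3]
contact_force: [0.0, 2.3, 1.0]
opening: -0.1
```

```bash
python3 -c "
from h import *
where()
import cv2
cv2.imwrite('pics/side9.png',cv2.resize(manip.grab_frame('side')[100:350,160:380],None,fx=2.4,fy=2.4))"
```

```text
t 8.9833 dock xy 0.8672490918232025 63.36769993710566 ztip 123.83371312549974 rot [-179.9     0.16   82.32] F [0.04 2.32 1.  ] open -0.1238883420492331 J [16.18 25.9  90.29 -0.12 63.97 23.91]
```

View pics/side9.png

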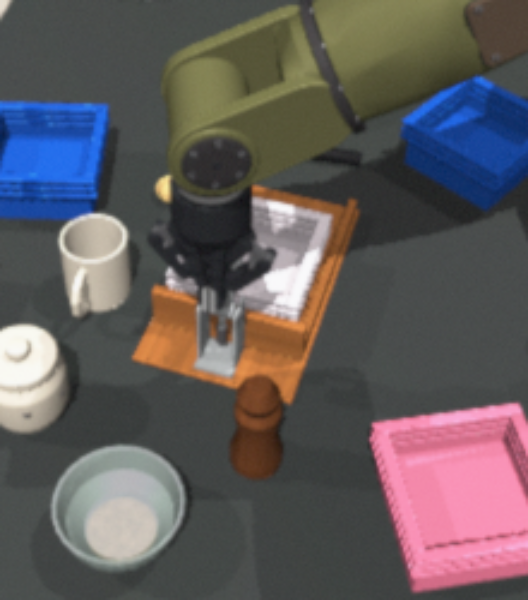

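Emit:
{"method": "jog_arm", "body": {"rows": [{"offset":[-5,0,0],"rotation":[0,0,0]},{"offset":[-10,0,0],"rotation":[0,0,0]},{"offset":[-15,0,0],"rotation":[0,0,0]},{"offset":[-20,0,0],"rotation":[0,0,0]},{"offset":[-24,0,0],"rotation":[0,0,0]},{"offset":[-27,0,0],"rotation":[0,0,0]}]}}

```text
time: 9.53
tool_pos: [531.8, 164.9, 148.8]
eef_rot: [-179.9, 0.2, 82.3]
contact_force: [-0.2, 0.5, 0.4]
opening: 0.3
```

```bash
python3 -c "
from h import *
where()
import cv2
cv2.imwrite('pics/top10.png',manip.grab_frame('top'))
cv2.imwrite('pics/side10.png',cv2.resize(manip.grab_frame('side')[100:350,160:380],None,fx=2.4,fy=2.4))"
```

```text
t 9.5333 dock xy 0.8464480632460907 34.90853328305542 ztip 123.75872422429347 rot [-179.88    0.2    82.28] F [-0.2   0.5   0.41] open 0.25803125900140716 J [13.51 24.46 92.41 -0.16 63.31 21.31]
```

View pics/side10.png

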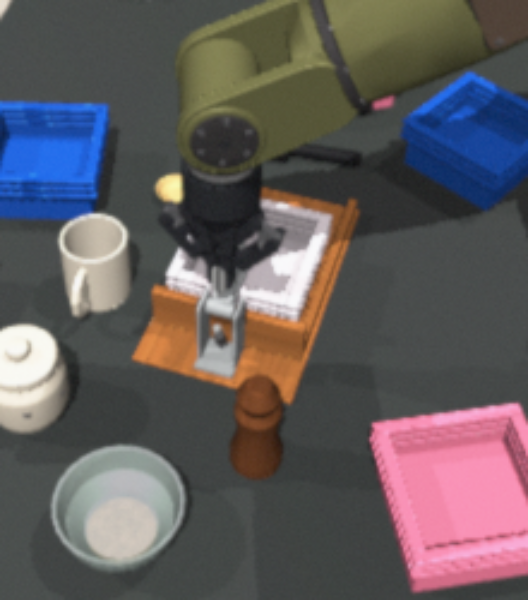

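The clip's linkage looks changed and the contact force is nearly zero. I'll back away along +y, then up, and check.

Emit:
{"method": "jog_arm", "body": {"rows": [{"offset":[10,0,0],"rotation":[0,0,0]},{"offset":[30,0,0],"rotation":[0,0,0]},{"offset":[55,0,0],"rotation":[0,0,0]},{"offset":[80,0,0],"rotation":[0,0,0]},{"offset":[95,0,-10],"rotation":[0,0,0]},{"offset":[100,0,-35],"rotation":[0,0,0]},{"offset":[100,0,-70],"rotation":[0,0,0]},{"offset":[100,0,-105],"rotation":[0,0,0]},{"offset":[110,0,-140],"rotation":[0,0,0]},{"offset":[130,0,-160],"rotation":[0,0,0]},{"offset":[150,0,-160],"rotation":[0,0,0]},{"offset":[170,0,-160],"rotation":[0,0,0]},{"offset":[170,0,-160],"rotation":[0,0,0]},{"offset":[170,0,-160],"rotation":[0,0,0]}]}}

```text
time: 10.8
tool_pos: [554.7, 335.4, 307.6]
eef_rot: [-179.8, 0.2, 82.4]
contact_force: [-0.9, -0.4, -0.8]
opening: 0.0
```

```bash
python3 -c "
from h import *
where()
import cv2
t=manip.grab_frame('top');cv2.imwrite('pics/top11.png',cv2.resize(t[90:260,115:385],None,fx=2.9,fy=2.9))
cv2.imwrite('pics/side11.png',cv2.resize(manip.grab_frame('side')[100:350,160:380],None,fx=2.4,fy=2.4))"
```

```text
t 10.8 dock xy 1.0431612151606728 206.953926746508 ztip 282.573933540112 rot [-179.84    0.22   82.37] F [-0.91 -0.45 -0.79] open 0.017336129005779792 J [27.95 28.7  64.52 -0.09 87.04 35.59]
```

View pics/side11.png

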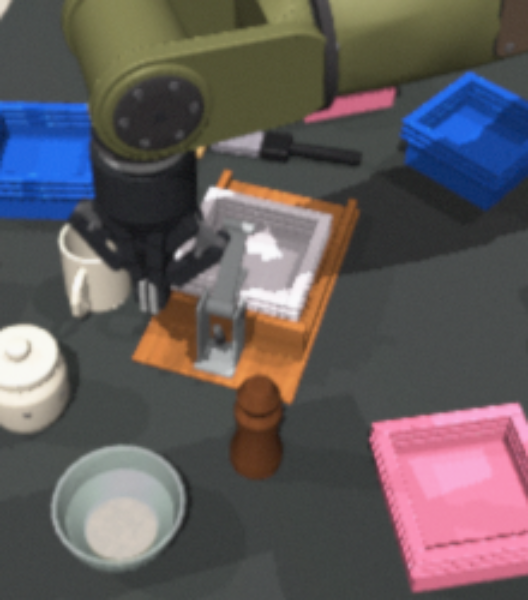

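View pics/top11.png

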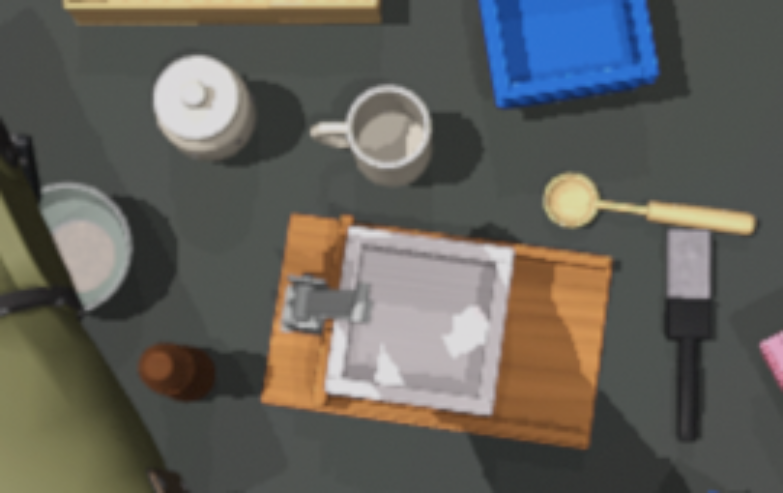

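The clip is shut over the pans: in the top zoom the crossbar is at about (361, 303). The stack is against the stop and the bystanders haven't moved. I'll check the clip angle with numbers, then hand in.

```bash
python3 -c "
from h import *
for a in(1.0,1.2,1.3,1.4):
  b=.7-a;p=dock(Q,(0,30+89*np.sin(b),85+89*np.cos(b)));print(a,(proj('top',p)-[115,90])*2.9,(proj('side',p)-[160,100])*2.4)
for x in(75,-75):
  for y in (0,-150):print((proj('top',dock(Q,(x,y,80)))-[115,90])*2.9)"
```

```text
1.0 [319.89 294.56] [230.44 232.96]
1.2 [340.14 298.2 ] [235.33 226.96]
1.3 [349.59 300.07] [237.53 225.22]
1.4 [358.43 301.95] [239.54 224.32]
[346.6  225.55]
[511.15 247.64]
[322.08 390.07]
[489.09 413.31]
```

The crossbar at about (361, 303) matches 1.4 rad. The rim corners match the home pose to within about 2 mm.

```bash
python3 -c "
from station import manip
print(manip.hand_in())"
```

```text
the job is handed in; nothing more can be done
None
```

I pushed the pans home against the stop, then pushed the clip handle past centre so it snapped shut over the rim. The job is handed in; no verdict was reported.

- **Pans:** with two fingertips on the trailing rim, the stack slid at about 5 N. The arm then stalled with the force up at 26 N against the stop. In the last top picture the rim corners match the home pose to within about 2 mm.
- **Clip:** with closed fingers I pushed the handle over from the far side. The last top picture puts the crossbar where it should be at about 1.4 rad, and the linkage had visibly flipped.
- **At the end:** the gripper was clear of everything, with contact force down at noise level. The bystanders looked unmoved by eye, though the arm partly hid the bowl in the last top picture, and I did not measure them.
- **Refused call:** one move call was refused for a missing rotation field. Nothing moved, and I resent it.

The last clock reading was 10.8 s, of the 43 s allowed.

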